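Pack the printed housing and roll its carton into the sealing bay

TASK

Set the black printed housing flat, on its base, inside the open carton (lower it in, do not drop it), then push the carton along the rollers fully home under the grey sealing head, against the end stop. Swing the red gate out of the way so that the carton can pass, and at the end swing it fully shut behind the carton. Leave the tape roll and the spray can standing where they are.

Things in the scene. Friction and masses are not known exactly. Their poses are not given: they have to be found in the camera images.
- line: Fixed roller line ending in the sealing bay. Origin at bench level under it; y = the carton's travel (to the bay), x = across, away from the robot, z up. 15 free steel rollers: axes along x, 178 long, tops at z=55, y from -302 to +258. Side frames at x=+-98, up to z=50. End stop plate across the end: face at y=+248, up to z=115.
- guides (a point): Middle of the line where the green side guides become parallel (line y=+30), at the height of their tops (z=71). From here to the end stop they stand 140 apart (inner faces x=+-70 of the line); upstream they flare to about 175 apart at y=-60.
- head_edge (a point): Middle of the lower upstream edge of the grey sealing head over the bay: a solid block, 220 across x, from here 168 along +y, underside at z=155, top at 290 (small reel on it to 380), on thin posts at line x=+-103, y=+125 and +250. For the last of the push and to shut the gate the tool must be tilted 25 to 45 degrees to reach in below this edge, its body upstream.
- bay (a point): The point, on the roller tops (z=55 of the line), where the centre of the carton's underside lies when the carton is fully home against the end stop: 178 along y from the line's origin. Axes as the line's.
- gate_hinge (a point): The gate's upright hinge axis, on the far (+x) side of the line at x=+86, y=+98 of the line (just upstream of the home carton's rear face), at the height of the gate bar's middle (z=90). A post of radius 8, up to z=108, stands there.
- gate_tip (a point): Middle of the free end of the red gate bar, 150 from the hinge axis. The bar is 10 thick, 30 high (z=75 to 105), 142 long.
- gate (a joint): Angle of the red gate, rad: 0 = shut (bar straight across the line behind the home carton, pointing to -x of the line), growing as its tip swings upstream (-y of the line); about 1.57 = open, bar along the far side, out of the carton's way; limit 1.8. Stiff hinge, stays where left (0.06 N m). Starts partly across the line, where it would jam the carton.
- carton: Open-topped cardboard carton standing on the rollers upstream of the gate, 130 (its x, across the line) by 140 (its y, along the line) by 75 high, walls and floor 4 thick; origin at the centre of its underside. About 0.35 kg.
- housing: Black printed plastic housing with vent slots, lying on the bench: 100 long (x), 50 wide (y, the width to grip), 46 high in the middle with a 34 long, 60 high block at each end; origin at the centre of its underside, z up. 0.22 kg.
- tape: Bystander: roll of tan packing tape lying flat on the bench, 96 across, 48 high; origin at the centre of its underside.
- spray: Bystander: spray can standing upright, 66 across, 190 high; origin at the centre of its underside.
There are look-alikes about, which are no part of the job. Leave any pink look-alike of the housing alone.

How it is judged (in metres and radians):
On the way, in this order (a step that is already met when the one before it is completed fails the run):
1. the housing lies flat in the carton, let go, while the carton is still upstream of the bay (x of housing in the frame of carton between -0.05 and 0.05 m and y of housing in the frame of carton between -0.05 and 0.05 m and z of housing in the frame of carton below 0.012 m and angle between housing's own z axis and vertical below 0.15 rad and contact force between the fingers and housing below 0.1 N and y of carton in the frame of bay below -0.15 m), for 0.2 s.
2. the carton is fully home in the bay with the housing in it (x of housing in the frame of carton between -0.05 and 0.05 m and y of housing in the frame of carton between -0.05 and 0.05 m and z of housing in the frame of carton below 0.012 m and angle between housing's own z axis and vertical below 0.15 rad and y of carton in the frame of bay between -0.008 and 0.008 m and x of carton in the frame of bay between -0.012 and 0.012 m and z of carton in the frame of bay between -0.005 and 0.005 m and angle between the y axis of carton and the y axis of line, either way round below 0.06 rad), for 0.2 s.
At the end, for the whole second after the job is handed in: The housing lies flat on its base in the carton (upright within 0.15 rad, within 12 mm of the carton's underside); the carton stands on the rollers in the bay within 8 mm of fully home along the line, 12 mm across it and square within 0.06 rad; the gate is shut (below 0.06 rad); all at rest (all of step 2 and value of joint gate below 0.06 rad and linear speed of each of carton, housing below 0.02 m/s and velocity of joint gate below 0.05 rad/s); the robot touches nothing.
It fails at once if the housing is dropped from more than about 25 mm or thrown (faster than 0.7 m/s out of the fingers) (contact force between the fingers and housing below 0.1 N and linear speed of housing above 0.7 m/s).
It fails at once if the tape roll is moved by more than 30 mm (distance of tape from where it was at the start of the episode above 0.03 m).
It fails at once if the spray can is moved by more than 30 mm or tipped (distance of spray from where it was at the start of the episode above 0.03 m or angle between spray's own z axis and vertical above 0.3 rad).
It also fails if it takes over 72 s, if anything falls off the work surface, if the arm or the gripper's body presses on something with over 40 N, if the wrist force passes 120 N, or if a joint passes its speed limit or range.

ROBOT

A 6-joint arm with a two-finger parallel gripper is mounted at the origin on the work surface. World frame = base frame: x ahead of the robot, y to its left, z up, the work surface at z = 0. Lengths are in m, angles in degrees, forces in N, time in s.
With the tool pointing down it reaches from about 0.3 to 0.95 m from the base axis. Payload 3.1 kg.
Tool frame: the origin (TCP) lies on the centre line of the jaws, within the pads' length; the fingertips stand 19 mm ahead of it and the grasp point (between the pads) is the TCP (env.finger_overhang is the distance from the TCP to the fingertips, in m); z points along the fingers, y is the line along which they close (so a half turn about z gives the same grasp; the last joint's range is limited). The gripper opens to 85 mm and grips with 20 to 120 N. Pads are 22 mm wide; open, the fingers measure 114 mm over their backs; the gripper's body (76 mm by 85 mm) begins 54 mm behind the grasp point. The pads swing forward as they close: fully open they stand 13 mm farther back than shut.
Start: joints at [-74.238, 17.653, 93.61, -0, 68.738, -3.994], TCP at [0.211, -0.588, 0.25] pointing down, gripper open.
Joint ranges: [-175.34, 175.34], [-45.06, 112.39], [2.9, 150.54], [-68.45, 248.45], [3.09, 151.38], [-168.51, 168.51]. Speed limits (degrees/s): [159.86, 159.86, 180, 180, 180, 180].

INTERFACE

Orientations are given as a 3x3 rotation matrix whose columns are the frame's x, y, z axes.
In Python, from plant import get_state, viewer, workorder, env gives the robot as it stands. The module is installed in compiled form; this text tells all that it offers.
- The arm moves only by the tool drive_tool, never from a script. Its argument "rows" is a list of rows, each a list of 7 numbers: the shift along the tool's x, y, z in mm, then the turn, a rotation vector about the tool's x, y, z in degrees, then the closure, from -1 (fully open) to 1 (shut). In form: [[dx, dy, dz, wx, wy, wz, claw], ...]. A call has 1 to 12 rows; each row is the pose to reach, as a shift and turn from the pose commanded when the call began, along the tool's axes at that moment; what a row does not reach only later rows make up. A row lasts 1/10 s, in which the tool goes at most 50 mm and 8.59 degrees, less where a joint would pass 70% of its speed; a pose out of reach is approached as far as the arm can. A call with a gripper value outside its range is refused whole. The fingers move at their own pace and stop on an object; "newtons" is the grip in N (left out, the last holds). Time passes only in rows, so rows that repeat a pose let the fingers close. It gives the time, the measured TCP pose, the force, the opening and the grip force at its end, in the units of the state.
- get_state(): the state, without advancing time (a new reading comes with each control period).
- viewer.grab_frame(name): name is "scene" or "top"; returns the picture (400x640x3 uint8, red, green, blue); there is no depth.
- viewer.get_calibration(name): a dict with "fovy" (degrees; the focal length in pixels is half the picture's height over the tangent of half this angle, whatever the lens; pixels are square), "cx", "cy" (the principal point, pixels), "k1" (the pictures are not rectified: a ray, as slopes to the right and down, at radius r is drawn at 1 + k1 r^2 times it, then the intrinsics apply), "R" (3x3) and "t" (3): a world point X has camera coordinates R X + t. Camera axes: x right, y down, z forward; pixel columns grow to the right and rows downward; lengths in m; the calibration is good to about 2 mm. A picture is of the moment at which its call begins. get_calibration takes no time and is no camera call.
- workorder.hand_in(): hands the job in; it is judged then, once.
The state is a dict: "t": time; "joint_pos": joint angles; "qvel": joint speeds; "tau": joint torques, N m; "tool_pos": TCP position; "tool_rot": TCP orientation; "wrist_force": force on the tool from outside, world axes, zero at the start; "moment": the same for the moment, N m; "finger_gap": opening from 0.0 (shut) to 1.0 (fully open); "grip_force": force on a finger pad.
Only numpy, scipy, OpenCV 4.12 (cv2) and the standard library are available. Lean on these libraries where they do the work, as an engineer would, in place of code of your own. Each camera call takes 0.05 s, during which the arm holds its last target. There are 200 camera calls.

## Working session

There is one attempt and no reset: what is moved stays moved. The work goes in short steps, Python scripts to look and compute and a tool call to move; the robot and the scene stay as the last step left them, time stands still between calls to the robot, and variables do not carry over. Pictures are saved under pics/ and viewed, at most 10 in all, crops included, and the job is handed in when it is done.

Besides the shell and the picture viewer there is one more tool, called after "Call:" in YAML: its name, and indented under it one key for each argument. drive_tool: Moves the arm, as the interface text tells. Its arguments: {"type":"object","properties":{"rows":{"type":"array"},"newtons":{"type":"number"}},"required":["rows"]}

```bash
mkdir -p pics; python3 - <<'E'
from plant import get_state, viewer, env
import cv2,numpy as np
for n in("scene","top"):
    f=viewer.grab_frame(n); np.save(f"pics/{n}0.npy",f); cv2.imwrite(f"pics/{n}0.png",f[:,:,::-1])
    c=viewer.get_calibration(n); print(n,c)
s=get_state(); print(s)
E
```

```text
scene {'fovy': 45.342061290258215, 'cx': 322.58241437486737, 'cy': 208.3218718604618, 'k1': -0.03246587628216512, 'R': array([[ 0.8678379 ,  0.49653882, -0.0175093 ],
       [ 0.38486951, -0.69411682, -0.60833978],
       [-0.31421782,  0.52120153, -0.79348354]]), 't': array([-0.43840806, -0.14373989,  1.60972075])}
top {'fovy': 57.96126539133305, 'cx': 318.07250460653853, 'cy': 201.59421993732846, 'k1': -0.07059585352188348, 'R': array([[-0.00615201, -0.99992621, -0.01047481],
       [-0.99206221,  0.00741862, -0.12552903],
       [ 0.12559747,  0.00961941, -0.99203465]]), 't': array([-0.02483999,  0.53398133,  0.90921387])}
{'t': 0.1, 'joint_pos': array([-7.42384332e+01,  1.76985196e+01,  9.36826936e+01, -5.22710712e-04,
        6.87375331e+01, -3.99379487e+00]), 'qvel': array([ 0.05007748, -0.02776135, -0.10977554, -0.07785459,  0.05254569,
       -0.00326925]), 'tau': array([ 2.15871223e-04, -4.16406870e+01, -2.77643716e+01, -3.22355902e-06,
        4.04567225e-03,  2.21215494e-06]), 'tool_pos': array([ 0.21102892, -0.58754213,  0.24916882]), 'tool_rot': array([[ 9.41143307e-01,  3.38007323e-01, -5.71148560e-04],
       [ 3.38007778e-01, -9.41141208e-01,  1.99227682e-03],
       [ 1.35872707e-04, -2.06807065e-03, -9.99997852e-01]]), 'wrist_force': array([-0.11449382, -1.03397312,  0.44198506]), 'moment': array([-0.00731586,  0.02671392, -0.04561894]), 'grip_force': 0.0, 'finger_gap': 1.0022498266457174}
```

View pics/scene0.png

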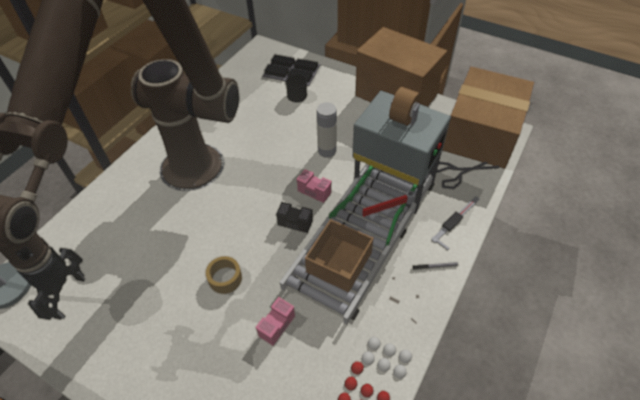

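View pics/top0.png

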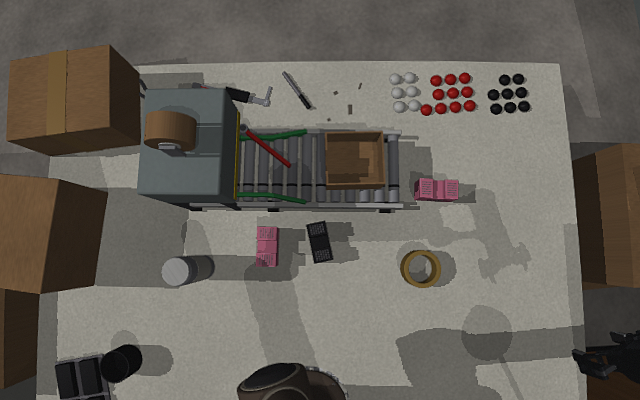

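The scene view shows the black housing at (295,217), pink look-alikes at (314,186) and (276,321), the carton at (340,253), the red gate at (385,205), the tape at (223,274) and the spray can at (327,130). In the top view the housing is at (319,242), the carton at (355,160) and the gate at (267,146).

Things that could be taken for the housing in the top view:
- pink pieces at (267,246) and (437,189)
- black tray at (80,378)
- black cup at (122,360)
- black balls at (510,95)

I choose the black slotted block at (319,242) and will check it in a close crop.

```bash
cat > h.py <<'E'
import cv2,numpy as np
from plant import viewer
def ray(n,uv):
    c=viewer.get_calibration(n); f=200/np.tan(np.radians(c["fovy"]/2))
    d=(np.atleast_2d(uv)-[c["cx"],c["cy"]])/f
    s=d.copy()
    for _ in range(20): s=d/(1+c["k1"]*(s**2).sum(1,keepdims=True))
    R,t=np.array(c["R"]),np.array(c["t"])
    return -R.T@t, np.c_[s,np.ones(len(s))]@R
def plane(n,uv,z):
    o,d=ray(n,uv); return o+d*((z-o[2])/d[:,2:3])
def proj(n,X):
    c=viewer.get_calibration(n); f=200/np.tan(np.radians(c["fovy"]/2))
    p=np.atleast_2d(X)@np.array(c["R"]).T+c["t"]; s=p[:,:2]/p[:,2:]
    return s*(1+c["k1"]*(s**2).sum(1,keepdims=True))*f+[c["cx"],c["cy"]]
E
python3 - <<'E'
from h import *
f=np.load("pics/top0.npy"); hsv=cv2.cvtColor(f,cv2.COLOR_RGB2HSV)
cv2.imwrite("pics/crop1.png",cv2.resize(f[115:285,230:460],None,fx=3.4,fy=3.4,interpolation=cv2.INTER_CUBIC)[:,:,::-1])
def rep(name,m,box,z):
    k=np.zeros_like(m);x0,y0,x1,y1=box;k[y0:y1,x0:x1]=m[y0:y1,x0:x1]
    cs,_=cv2.findContours(k,0,2); c=max(cs,key=cv2.contourArea); r=cv2.minAreaRect(c); b=cv2.boxPoints(r)
    P=plane("top",b,z); print(name,r,np.round(b,1).tolist()); print(np.round(P[:,:2],4).tolist(),P.mean(0).round(4))
H,S,V=[hsv[:,:,i].astype(int) for i in range(3)]
rep("housing",((V<70)).astype(np.uint8),(300,215,336,268),.06)
rep("gate",(((H<6)|(H>174))&(S>150)&(V>70)).astype(np.uint8),(236,110,300,190),.105)
g=((H>45)&(H<85)&(S>90)).astype(np.uint8)
rep("g1",g,(236,110,330,150),.071); rep("g2",g,(236,180,330,215),.071)
rep("carton",((H>5)&(H<25)&(S>60)).astype(np.uint8),(310,120,400,200),.13)
rep("tape",((H>10)&(H<30)&(S>80)).astype(np.uint8),(395,240,450,292),.048)
E
```

```text
housing ((319.68060302734375, 241.77989196777344), (40.10760498046875, 20.216838836669922), 78.02386474609375) [[305.6000061035156, 224.3000030517578], [325.3999938964844, 220.10000610351562], [333.70001220703125, 259.29998779296875], [314.0, 263.5]]
[[0.4731, 0.003], [0.4834, -0.0469], [0.3853, -0.0668], [0.3753, -0.0175]] [ 0.4293 -0.0321  0.06  ]
gate ((267.60369873046875, 147.50778198242188), (54.02846908569336, 3.71085262298584), 37.97160339355469) [[245.1999969482422, 132.3000030517578], [247.39999389648438, 129.39999389648438], [290.0, 162.6999969482422], [287.79998779296875, 165.60000610351562]]
[[0.6999, 0.1514], [0.7074, 0.1458], [0.6214, 0.0389], [0.6141, 0.0445]] [0.6607 0.0951 0.105 ]
g1 ((281.3615417480469, 135.39231872558594), (7.069979667663574, 50.234066009521484), 82.87498474121094) [[256.0, 135.0], [305.79998779296875, 128.8000030517578], [306.70001220703125, 135.8000030517578], [256.8999938964844, 142.0]]
[[0.7036, 0.1304], [0.7187, 0.0015], [0.6999, -0.0007], [0.6849, 0.1278]] [0.7018 0.0648 0.071 ]
g2 ((271.0996398925781, 196.08901977539062), (68.68413543701172, 7.238084316253662), 6.24191427230835) [[236.60000610351562, 196.0], [237.39999389648438, 188.8000030517578], [305.6000061035156, 196.1999969482422], [304.79998779296875, 203.39999389648438]]
[[0.545, 0.177], [0.5634, 0.1754], [0.5429, 0.0023], [0.5247, 0.0043]] [0.544  0.0898 0.071 ]
carton ((354.9999694824219, 159.99998474121094), (59.99999237060547, 57.99999237060547), 0.0) [[325.0, 189.0], [325.0, 131.0], [385.0, 131.0], [385.0, 189.0]]
[[0.5513, -0.0459], [0.6927, -0.0471], [0.6918, -0.1917], [0.5503, -0.1871]] [ 0.6215 -0.118   0.13  ]
tape ((420.0, 268.5), (37.0, 40.0), 90.0) [[400.0, 250.0], [440.0, 250.0], [440.0, 287.0], [400.0, 287.0]]
[[0.4068, -0.2355], [0.4056, -0.3378], [0.313, -0.3342], [0.3145, -0.2328]] [ 0.36   -0.2851  0.048 ]
```

View pics/crop1.png

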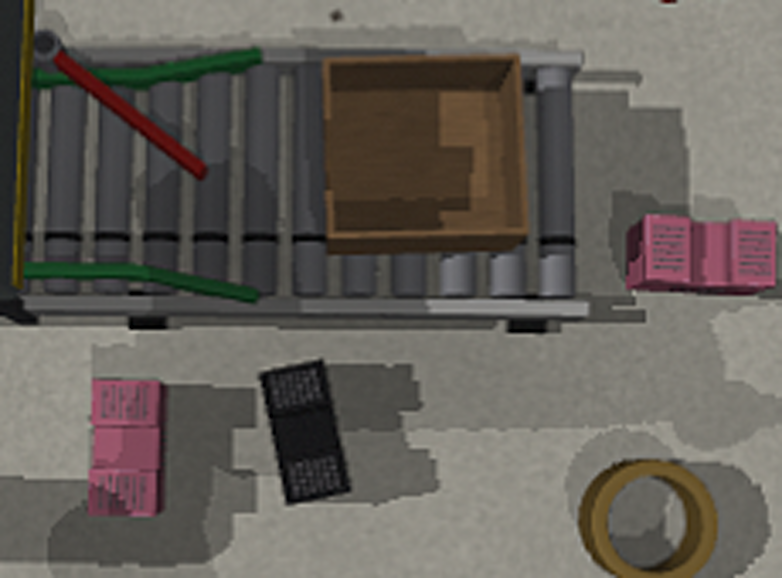

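The crop confirms the black slotted housing (crop (305,432)) and no other black look-alike nearby. The O-ring band runs from crop (62,236) to (555,240), the last roller is at x=555 and the hinge post top is at (46,43). Next I'll fix the line's pose.

```bash
python3 - <<'E'
from h import *
cr=lambda *p:np.array(p)/3.4+[230,115]-.5+.5/3.4
def show(n,p,z): print(n,plane("top",cr(*p),z)[:,:2].round(4).tolist())
show("band",[(62,236),(555,240)],.055)
show("rollers y(mid)",[(66,140),(114,140),(211,140),(262,200),(555,160)],.055)
show("roller ends upstr",[(555,66),(555,296)],.046)
show("far frame top",[(300,55),(582,58)],.05); show("near frame top",[(30,303),(587,309)],.05)
show("hinge",[(46,43)],.108)
show("gate tip",[(203,175)],.105)
show("guide bends",[(150,78),(147,271)],.071); show("guide ends",[(260,54),(255,297)],.071)
show("carton rim",[(326,59),(519,55),(526,235),(329,238)],.13)
f=np.load("pics/top0.npy"); g=cv2.cvtColor(f,cv2.COLOR_RGB2GRAY).astype(int)
print(g[134:150,355]); print(g[178:196,355]); print(g[160,318:334],g[160,378:392])
# spray top
print("spray",plane("top",[[175,271]],.19))
E
```

```text
band [[0.578, 0.1521], [0.572, -0.2211]]
rollers y(mid) [[0.6527, 0.1505], [0.6523, 0.1135], [0.6515, 0.0391], [0.6044, 0.0002], [0.6338, -0.2232]]
roller ends upstr [[0.711, -0.2278], [0.5305, -0.2215]]
far frame top [[0.7198, -0.0293], [0.7161, -0.2482]]
near frame top [[0.5276, 0.1766], [0.5199, -0.2446]]
hinge [[0.7121, 0.156]]
gate tip [[0.6128, 0.0406]]
guide bends [[0.6961, 0.0843], [0.5483, 0.0849]]
guide ends [[0.714, 0.0008], [0.5283, 0.0048]]
carton rim [[0.6902, -0.0484], [0.6922, -0.1852], [0.5628, -0.1859], [0.5617, -0.0493]]
[39 40 38 39 39 37 35 49 57 59 57 58 57 56 57 57]
[45 45 44 43 51 87 58 38 37 39 37 50 66 66 65 66 64 64]
[66 64 56 57 56 56 51 54 57 57 60 60 60 59 60 59] [64 60 61 60 68 81 84 80 79 70 50 51 60 66]
spray [[0.36513277 0.28010004 0.19      ]]
```

```bash
cat > go.py <<'E'
import sys,numpy as np
from plant import get_state
from scipy.spatial.transform import Rotation as R
# usage: go.py x y z(mm) yaw tilt : tool x at yaw deg in the horizontal, tool tilted by tilt about tool x
def pose(yaw,tilt):
    B=R.from_euler('z',yaw,degrees=True)*R.from_euler('x',180,degrees=True)
    return B*R.from_euler('x',tilt,degrees=True)
x,y,z,yaw,tilt=map(float,sys.argv[1:6]); s=get_state(); A=R.from_matrix(s["tool_rot"])
print("shift",A.inv().apply(np.array([x,y,z])-s["tool_pos"]*1e3).round(1),"turn",(A.inv()*pose(yaw,tilt)).as_rotvec(degrees=True).round(2),"t",s["t"],"q",s["joint_pos"].round(0),"gap",s["finger_gap"],"F",s["wrist_force"].round(1))
E
python3 go.py 429.3 -32.1 130 11.5 0
```

```text
shift [ 393.2 -448.7  120.2] turn [-0.12  0.    8.26] t 0.1 q [-74.  18.  94.  -0.  69.  -4.] gap 1.0022498266457174 F [-0.1 -1.   0.4]
```

Call:
drive_tool:
  rows:
    - [393,-449,50,0,0,8.3,-1]
    - [393,-449,50,0,0,8.3,-1]
    - [393,-449,50,0,0,8.3,-1]
    - [393,-449,50,0,0,8.3,-1]
    - [393,-449,50,0,0,8.3,-1]
    - [393,-449,50,0,0,8.3,-1]
    - [393,-449,50,0,0,8.3,-1]
    - [393,-449,50,0,0,8.3,-1]
    - [393,-449,50,0,0,8.3,-1]
    - [393,-449,50,0,0,8.3,-1]
    - [393,-449,50,0,0,8.3,-1]
    - [393,-449,50,0,0,8.3,-1]

```text
t: 1.3
tool_pos: [0.4294, -0.0307, 0.2001]
tool_rot: [[0.98, 0.199, 0.0], [0.199, -0.98, -0.0], [0.0, 0.0, -1.0]]
wrist_force: [0.5, -0.3, -0.8]
finger_gap: 1.002
grip_force: 0.0
```

```bash
python3 go.py 429.3 -32.1 130 11.5 0
```

```text
shift [-0.4  1.3 70.1] turn [ 0.01 -0.01 -0.03] t 1.3 q [-10.  -1. 121.  -0.  60.  69.] gap 1.0019967398115843 F [ 0.5 -0.3 -0.8]
```

Call:
drive_tool:
  rows:
    - [0,1,50,0,0,0,-1]
    - [0,1,100,0,0,0,-1]
    - [0,1,135,0,0,0,-1]
    - [0,1,155,0,0,0,-1]
    - [0,1,168,0,0,0,-1]
    - [0,1,168,0,0,0,1]
    - [0,1,168,0,0,0,1]
    - [0,1,168,0,0,0,1]
    - [0,1,168,0,0,0,1]
    - [0,1,168,0,0,0,1]
    - [0,1,168,0,0,0,1]
    - [0,1,168,0,0,0,1]
  newtons: 40

```text
t: 2.5
tool_pos: [0.4302, -0.034, 0.0331]
tool_rot: [[0.98, 0.199, 0.001], [0.199, -0.98, -0.0], [0.001, 0.001, -1.0]]
wrist_force: [-0.4, -0.3, 5.7]
finger_gap: 0.58
grip_force: 43.9
```

```bash
python3 go.py 625 -118 200 0.5 0
```

```text
shift [ 174.4  121.1 -166.6] turn [ 0.02 -0.07 10.95] t 2.5 q [-10.  17. 126.  -0.  37.  68.] gap 0.5804242427829384 F [-0.4 -0.3  5.7]
```

Call:
drive_tool:
  rows:
    - [0,0,-40,0,0,0,1]
    - [0,0,-85,0,0,0,1]
    - [0,0,-130,0,0,0,1]
    - [0,0,-167,0,0,0,1]
    - [35,25,-167,0,0,4,1]
    - [75,50,-167,0,0,8,1]
    - [115,80,-167,0,0,11,1]
    - [150,103,-167,0,0,11,1]
    - [168,116,-167,0,0,11,1]
    - [175,121,-167,0,0,11,1]
    - [175,121,-167,0,0,11,1]

```text
t: 3.6
tool_pos: [0.6248, -0.1178, 0.198]
tool_rot: [[1.0, 0.008, -0.002], [0.008, -1.0, 0.001], [-0.002, -0.001, -1.0]]
wrist_force: [-0.4, 0.2, -2.3]
finger_gap: 0.581
grip_force: 43.2
```

```bash
python3 go.py 626.5 -118 94 0.5 0; python3 - <<'E'
from h import *
for n in("top","scene"):
    f=viewer.grab_frame(n)
    u=proj(n,[.626,-.118,.15])[0].astype(int)
    c=f[max(0,u[1]-65):u[1]+65,u[0]-60:u[0]+60]
    cv2.imwrite(f"pics/h_{n}.png",cv2.resize(c,None,fx=3.3,fy=3.3,interpolation=cv2.INTER_CUBIC)[:,:,::-1])
a=cv2.imread("pics/h_top.png");b=cv2.imread("pics/h_scene.png");h=min(len(a),len(b));cv2.imwrite("pics/hover.png",np.hstack([a[:h],b[:h]]))
E
```

```text
shift [  1.9   0.3 104. ] turn [-0.03  0.12 -0.07] t 3.6 q [-15.  22.  94.   0.  64.  75.] gap 0.5805943893517537 F [-0.4  0.2 -2.3]
```

View pics/hover.png

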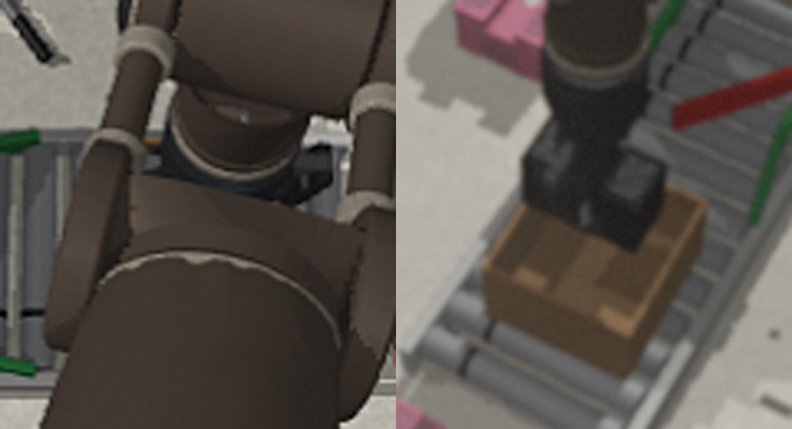

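The right-hand crop shows the housing held level over the open carton (carton centre about (595,265)). Now I lower it in.

Call:
drive_tool:
  rows:
    - [2,0,25,0,0,0,1]
    - [2,0,50,0,0,0,1]
    - [2,0,70,0,0,0,1]
    - [2,0,85,0,0,0,1]
    - [2,0,93,0,0,0,1]
    - [2,0,98,0,0,0,1]
    - [2,0,101,0,0,0,1]
    - [2,0,103,0,0,0,1]
    - [2,0,104,0,0,0,1]
    - [2,0,104,0,0,0,1]

```text
t: 4.7
tool_pos: [0.6275, -0.1177, 0.0958]
tool_rot: [[1.0, 0.008, 0.001], [0.008, -1.0, -0.0], [0.001, 0.0, -1.0]]
wrist_force: [-0.7, 0.5, -2.3]
finger_gap: 0.58
grip_force: 43.3
```

Call:
drive_tool:
  rows:
    - [0,0,1,0,0,0,1]
    - [0,0,2,0,0,0,1]
    - [0,0,3,0,0,0,1]
    - [0,0,3,0,0,0,1]

```text
t: 5.1
tool_pos: [0.6271, -0.1176, 0.0922]
tool_rot: [[1.0, 0.008, -0.0], [0.008, -1.0, 0.0], [-0.0, -0.0, -1.0]]
wrist_force: [0.6, 0.6, -1.5]
finger_gap: 0.579
grip_force: 43.4
```

Call:
drive_tool:
  rows:
    - [0,0,1,0,0,0,1]
    - [0,0,2,0,0,0,1]
    - [0,0,2,0,0,0,1]

```text
t: 5.4
tool_pos: [0.6272, -0.1177, 0.0921]
tool_rot: [[1.0, 0.008, -0.0], [0.008, -1.0, 0.0], [-0.0, -0.0, -1.0]]
wrist_force: [-4.3, 1.0, 7.0]
finger_gap: 0.578
grip_force: 44.3
```

Call:
drive_tool:
  rows:
    - [0,0,0,0,0,0,-0.6]
    - [0,0,0,0,0,0,-0.6]
    - [0,0,0,0,0,0,-0.6]
    - [0,0,0,0,0,0,-0.6]
    - [0,0,-25,0,0,0,-0.6]
    - [0,0,-60,0,0,0,-0.6]
    - [0,0,-110,0,0,0,-0.6]
    - [0,0,-150,0,0,0,1]
    - [0,0,-180,0,0,0,1]
    - [0,0,-180,0,0,0,1]

```text
t: 6.4
tool_pos: [0.6304, -0.1184, 0.2767]
tool_rot: [[1.0, 0.008, 0.011], [0.008, -1.0, -0.003], [0.011, 0.003, -1.0]]
wrist_force: [0.1, -0.1, 1.2]
finger_gap: 0.291
grip_force: 0.0
```

```bash
python3 go.py 560 110 270 0 0; python3 - <<'E'
from h import *
f=viewer.grab_frame("scene"); c=f[150:330,260:460]
cv2.imwrite("pics/p2.png",cv2.resize(c,None,fx=3.2,fy=3.2,interpolation=cv2.INTER_CUBIC)[:,:,::-1])
E
```

```text
shift [ -68.6 -228.9    5.3] turn [ 0.16 -0.63  0.45] t 6.4 q [-15.  18.  90.   0.  71.  75.] gap 0.2906850719574799 F [ 0.1 -0.1  1.2]
```

View pics/p2.png

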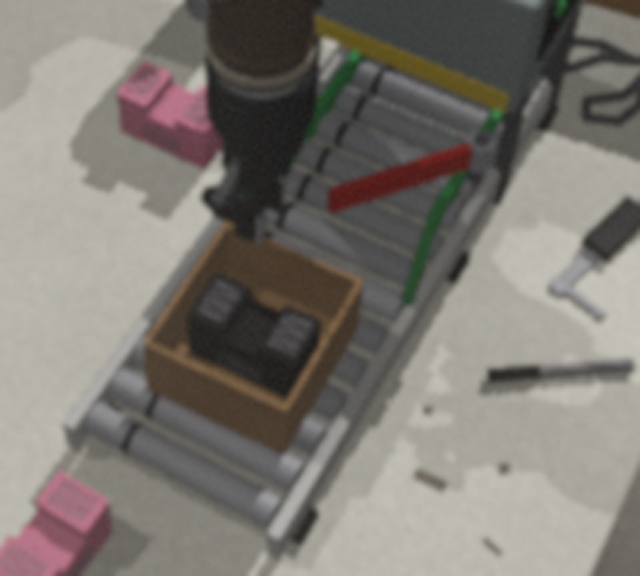

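The housing sits flat in the carton (crop (255,330)), let go. The gate (crop (400,178)) lies partly across. Next I swing it open with closed fingers from its near/downstream side.

```bash
python3 go.py 597 81 250 0 0;python3 go.py 597 81 101 0 0; python3 - <<'E'
from h import *
print(plane("top",[[238,130],[237,180]],.155), plane("top",[[238,110],[238,200]],.29))
E
```

```text
shift [ -30.3 -199.3   22.9] turn [ 0.08 -0.33  0.45] t 6.45 q [-15.  18.  90.   0.  71.  75.] gap 0.2035449769035478 F [-0.1 -0.3 -0.7]
shift [ -31.1 -199.5  171.9] turn [ 0.08 -0.33  0.45] t 6.45 q [-15.  18.  90.   0.  71.  75.] gap 0.2035449769035478 F [-0.1 -0.3 -0.7]
[[0.68948257 0.15755503 0.155     ]
 [0.56995072 0.15678037 0.155     ]] [[0.68522244 0.12638212 0.29      ]
 [0.5055338  0.12171594 0.29      ]]
```

Call:
drive_tool:
  rows:
    - [-8,-50,23,0,0,0,1]
    - [-15,-100,23,0,0,0,1]
    - [-23,-150,23,0,0,0,1]
    - [-31,-185,23,0,0,0,1]
    - [-31,-199,23,0,0,0,1]
    - [-31,-199,60,0,0,0,1]
    - [-31,-199,100,0,0,0,1]
    - [-31,-199,140,0,0,0,1]
    - [-31,-199,165,0,0,0,1]
    - [-31,-199,172,0,0,0,1]
    - [-31,-199,172,0,0,0,1]

```text
t: 7.55
tool_pos: [0.5927, 0.0805, 0.0958]
tool_rot: [[1.0, 0.008, -0.005], [0.008, -1.0, -0.001], [-0.005, 0.0, -1.0]]
wrist_force: [-0.8, 0.4, -0.3]
finger_gap: -0.006
grip_force: 0.0
```

```bash
python3 go.py 597 81 101 0 0;python3 go.py 612 67 101 0 0;python3 go.py 647 40 101 0 0;python3 go.py 697 24 101 0 0; 
```

```text
shift [ 4.2 -0.4 -5.2] turn [0.03 0.29 0.43] t 7.55 q [  4.  26. 103.  -0.  52.  93.] gap -0.005777181651895826 F [-0.8  0.4 -0.3]
shift [19.1 13.7 -5.3] turn [0.03 0.29 0.43] t 7.55 q [  4.  26. 103.  -0.  52.  93.] gap -0.005777181651895826 F [-0.8  0.4 -0.3]
shift [53.9 40.9 -5.5] turn [0.03 0.29 0.43] t 7.55 q [  4.  26. 103.  -0.  52.  93.] gap -0.005777181651895826 F [-0.8  0.4 -0.3]
shift [103.8  57.3  -5.7] turn [0.03 0.29 0.43] t 7.55 q [  4.  26. 103.  -0.  52.  93.] gap -0.005777181651895826 F [-0.8  0.4 -0.3]
```

Call:
drive_tool:
  rows:
    - [4,0,-5,0,0,0,1]
    - [19,14,-5,0,0,0,1]
    - [30,24,-5,0,0,0,1]
    - [42,33,-5,0,0,0,1]
    - [54,41,-5,0,0,0,1]
    - [66,47,-5,0,0,0,1]
    - [78,52,-5,0,0,0,1]
    - [90,55,-5,0,0,0,1]
    - [100,57,-5,0,0,0,1]
    - [104,57,-5,0,0,0,1]
    - [104,57,-5,0,0,0,1]

```text
t: 8.65
tool_pos: [0.6997, 0.0247, 0.1033]
tool_rot: [[1.0, 0.008, 0.001], [0.008, -1.0, -0.0], [0.001, 0.0, -1.0]]
wrist_force: [0.3, 0.5, -1.5]
finger_gap: -0.0
grip_force: 0.0
```

```bash
python3 go.py 670 24 230 0 0;python3 go.py 628 -235 230 0 0;
```

```text
shift [ -29.6    0.5 -126.7] turn [ 0.   -0.03  0.44] t 8.65 q [-2. 34. 88. -0. 58. 88.] gap -9.74091480167661e-06 F [ 0.3  0.5 -1.5]
shift [ -73.6  259.2 -126.7] turn [ 0.   -0.03  0.44] t 8.65 q [-2. 34. 88. -0. 58. 88.] gap -9.74091480167661e-06 F [ 0.3  0.5 -1.5]
```

```bash
sed -i "s/return B\*R.from_euler('x',tilt,degrees=True)/return B*R.from_euler('y',tilt,degrees=True)/" go.py; python3 go.py 622 -280 270 90 42
```

```text
shift [ -79.9  304.1 -166.7] turn [ 32.72  32.92 -85.15] t 8.65 q [-2. 34. 88. -0. 58. 88.] gap -9.74091480167661e-06 F [ 0.3  0.5 -1.5]
```

Call:
drive_tool:
  rows:
    - [-30,0,-40,0,0,0,1]
    - [-30,0,-90,0,0,0,1]
    - [-30,0,-130,0,0,0,1]
    - [-40,50,-150,0,0,0,0]
    - [-50,100,-167,0,0,0,0]
    - [-60,150,-167,0,0,0,0]
    - [-70,200,-167,0,0,0,0]
    - [-78,250,-167,0,0,0,0]
    - [-80,290,-167,0,0,0,0]
    - [-80,303,-167,0,0,0,0]
    - [-80,303,-167,0,0,0,0]

```text
t: 9.75
tool_pos: [0.6206, -0.2808, 0.2701]
tool_rot: [[1.0, 0.004, -0.0], [0.004, -1.0, 0.0], [-0.0, -0.0, -1.0]]
wrist_force: [-0.5, 0.5, 0.1]
finger_gap: 0.499
grip_force: 0.0
```

```bash
python3 go.py 622 -280 270 90 42
```

```text
shift [ 1.4 -0.8  0.1] turn [ 32.75  32.91 -85.35] t 9.75 q [-28.  23.  84.  -0.  73.  62.] gap 0.49857512584898633 F [-0.5  0.5  0.1]
```

Call:
drive_tool:
  rows:
    - [1,-1,0,32.7,32.9,-85.3,0]
    - [1,-1,0,32.7,32.9,-85.3,0]
    - [1,-1,0,32.7,32.9,-85.3,0]
    - [1,-1,0,32.7,32.9,-85.3,0]
    - [1,-1,0,32.7,32.9,-85.3,0]
    - [1,-1,0,32.7,32.9,-85.3,0]
    - [1,-1,0,32.7,32.9,-85.3,0]
    - [1,-1,0,32.7,32.9,-85.3,0]
    - [1,-1,0,32.7,32.9,-85.3,0]
    - [1,-1,0,32.7,32.9,-85.3,0]
    - [1,-1,0,32.7,32.9,-85.3,0]
    - [1,-1,0,32.7,32.9,-85.3,0]

```text
t: 10.95
tool_pos: [0.623, -0.2753, 0.269]
tool_rot: [[-0.006, 1.0, -0.006], [0.741, 0.008, 0.671], [0.671, -0.0, -0.741]]
wrist_force: [-0.2, -0.8, -0.9]
finger_gap: 0.5
grip_force: 0.0
```

```bash
python3 go.py 622 -250 95 90 42;python3 go.py 623 -202 95 90 42; python3 - <<'E'
from h import *
f=viewer.grab_frame("top"); cv2.imwrite("pics/p3.png",cv2.resize(f[100:280,220:470],None,fx=3.2,fy=3.2,interpolation=cv2.INTER_CUBIC)[:,:,::-1])
E
```

```text
shift [-98.   -0.7 146. ] turn [-0.32 -0.16  0.32] t 10.95 q [-40.  38.  71.  31. 100. -43.] gap 0.49966066812789345 F [-0.2 -0.8 -0.9]
shift [-62.4   0.7 178.2] turn [-0.32 -0.16  0.32] t 10.95 q [-40.  38.  71.  31. 100. -43.] gap 0.49966066812789345 F [-0.2 -0.8 -0.9]
```

View pics/p3.png

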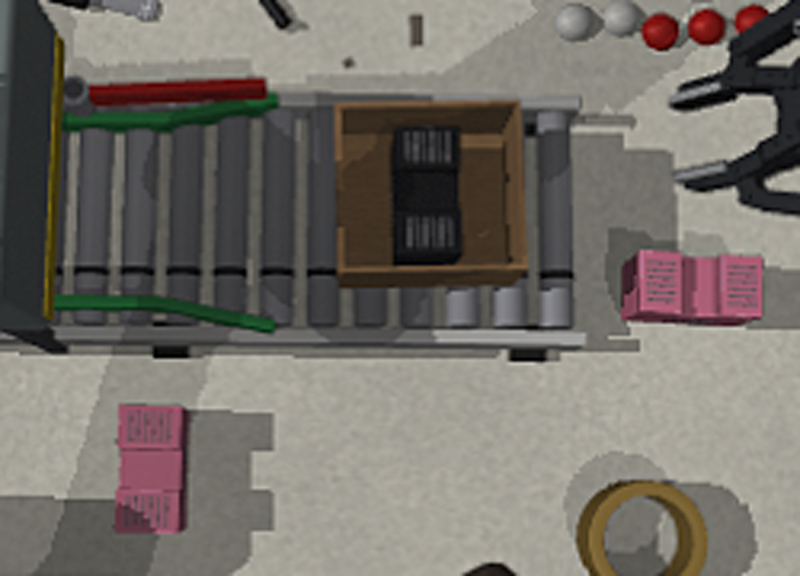

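The gate now lies open along the far side (crop (175,90)). The carton is square with the housing centred (crop (427,195)), and the fingers are behind it. Now down behind the carton.

Call:
drive_tool:
  rows:
    - [-25,0,36,0,0,0,0]
    - [-50,0,73,0,0,0,0]
    - [-75,0,110,0,0,0,0]
    - [-98,-1,146,0,0,0,0]
    - [-98,-1,146,0,0,0,0]

```text
t: 11.5
tool_pos: [0.6173, -0.2469, 0.0893]
tool_rot: [[0.004, 1.0, -0.013], [0.738, 0.006, 0.675], [0.675, -0.013, -0.738]]
wrist_force: [-1.3, 1.9, -0.4]
finger_gap: 0.5
grip_force: 0.0
```

```bash
python3 go.py 622 -215 95 91 42;python3 go.py 623 -180 95 91 42; python3 go.py 624 20 95 91 42
```

```text
shift [27.4  4.8 17.3] turn [-0.08 -0.44 -0.98] t 11.5 q [-39.  47.  78.  31.  86. -50.] gap 0.5002887503951851 F [-1.3  1.9 -0.4]
shift [53.3  6.  40.9] turn [-0.08 -0.44 -0.98] t 11.5 q [-39.  47.  78.  31.  86. -50.] gap 0.5002887503951851 F [-1.3  1.9 -0.4]
shift [200.9   8.2 175.8] turn [-0.08 -0.44 -0.98] t 11.5 q [-39.  47.  78.  31.  86. -50.] gap 0.5002887503951851 F [-1.3  1.9 -0.4]
```

Call:
drive_tool:
  rows:
    - [14,5,10,0,0,1,0]
    - [23,6,18,0,0,1,0]
    - [30,6,24,0,0,1,0]
    - [37,6,30,0,0,1,0]
    - [44,6,36,0,0,1,0]
    - [51,6,42,0,0,1,0]
    - [58,6,48,0,0,1,0]
    - [65,6,54,0,0,1,0]
    - [72,6,60,0,0,1,0]
    - [79,6,66,0,0,1,0]
    - [86,6,71,0,0,1,0]
    - [93,6,77,0,0,1,0]

```text
t: 12.7
tool_pos: [0.6267, -0.1316, 0.1008]
tool_rot: [[0.016, 1.0, -0.002], [0.744, -0.01, 0.669], [0.668, -0.012, -0.744]]
wrist_force: [0.9, -1.0, -0.9]
finger_gap: 0.495
grip_force: 0.5
```

```bash
python3 go.py 621 -20 95 89 42; python3 - <<'E'
from h import *
f=viewer.grab_frame("top"); hsv=cv2.cvtColor(f,cv2.COLOR_RGB2HSV);H,S,V=[hsv[:,:,i].astype(int) for i in range(3)]
m=((H>5)&(H<25)&(S>60)).astype(np.uint8);m[:118]=0;m[210:]=0;m[:,:242]=0;m[:,420:]=0
c=max(cv2.findContours(m,0,2)[0],key=cv2.contourArea);print(cv2.boundingRect(c));x,y,w,h=cv2.boundingRect(c);print(plane("top",[[x,y+h/2],[x+w/2,y]],.13))
E
```

```text
shift [79.  -6.8 78.9] turn [-0.79  0.05 -0.16] t 12.7 q [-31.  41.  87.  35.  79. -46.] gap 0.49491765052047015 F [ 0.9 -1.  -0.9]
(294, 131, 60, 59)
[[ 0.62060739  0.02728187  0.13      ]
 [ 0.69275797 -0.04473502  0.13      ]]
```

Call:
drive_tool:
  rows:
    - [5,-1,8,0,0,0,0]
    - [11,-2,14,0,0,0,0]
    - [18,-3,21,0,0,0,0]
    - [25,-4,27,0,0,0,0]
    - [32,-4,34,0,0,0,0]
    - [38,-5,40,0,0,0,0]
    - [45,-5,47,0,0,0,0]
    - [52,-6,53,0,0,0,0]
    - [59,-6,60,0,0,0,0]
    - [66,-7,66,0,0,0,0]
    - [72,-7,73,0,0,0,0]
    - [79,-7,79,0,0,0,0]

```text
t: 13.95
tool_pos: [0.6207, -0.0207, 0.0953]
tool_rot: [[0.015, 1.0, -0.003], [0.744, -0.009, 0.668], [0.667, -0.012, -0.745]]
wrist_force: [-1.5, -5.7, 1.7]
finger_gap: 0.497
grip_force: 2.6
```

```bash
python3 go.py 623 80 95 89 43; python3 - <<'E'
from h import *
f=viewer.grab_frame("top"); hsv=cv2.cvtColor(f,cv2.COLOR_RGB2HSV);H,S,V=[hsv[:,:,i].astype(int) for i in range(3)]
cv2.imwrite("pics/p4.png",cv2.resize(f[100:250,200:400],None,fx=3.2,fy=3.2)[:,:,::-1])
E
```

```text
shift [74.8  1.4 67.5] turn [-0.82  1.13 -0.11] t 13.95 q [-23.  37.  95.  40.  72. -43.] gap 0.49739970590154736 F [-1.5 -5.7  1.7]
```

View pics/p4.png

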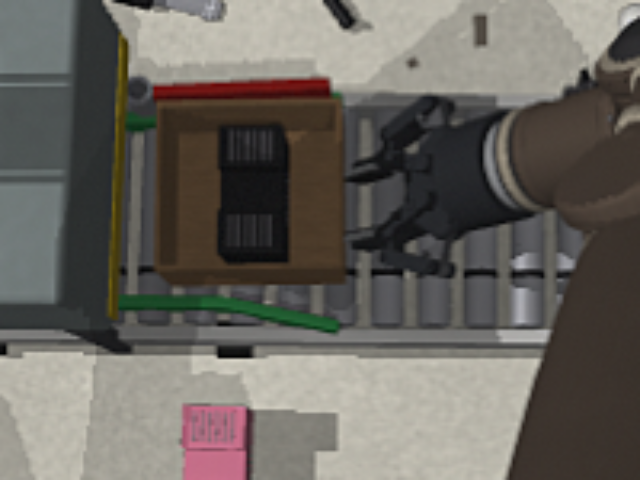

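The carton (crop (250,190)) is between the guides, square, with the housing still flat and the fingers behind it. The gate lies clear along its far side. I keep pushing.

Call:
drive_tool:
  rows:
    - [7,0,6,0,0,0,0]
    - [13,0,12,0,0,0,0]
    - [20,1,18,0,0,0,0]
    - [26,1,24,0,0,0,0]
    - [32,1,29,0,0,0,0]
    - [39,1,35,0,0,0,0]
    - [45,1,41,0,0,0,0]
    - [51,1,46,0,0,0,0]
    - [57,1,52,0,0,0,0]
    - [63,1,57,0,0,0,0]
    - [69,1,63,0,0,0,0]
    - [75,1,68,0,0,0,0]

```text
t: 15.2
tool_pos: [0.6235, 0.0816, 0.095]
tool_rot: [[0.016, 1.0, -0.001], [0.743, -0.011, 0.669], [0.669, -0.011, -0.743]]
wrist_force: [0.3, -1.2, 0.4]
finger_gap: 0.5
grip_force: 0.5
```

```bash
python3 go.py 624 130 95 89 43;python3 go.py 625 148 95 89 43
```

```text
shift [36.  -0.1 32.3] turn [-0.71  1.01 -0.15] t 15.2 q [-15.  35.  98.  45.  67. -40.] gap 0.5003195261234492 F [ 0.3 -1.2  0.4]
shift [49.4  0.7 44.4] turn [-0.71  1.01 -0.15] t 15.2 q [-15.  35.  98.  45.  67. -40.] gap 0.5003195261234492 F [ 0.3 -1.2  0.4]
```

Call:
drive_tool:
  rows:
    - [5,0,4,0,0,0,0]
    - [10,0,9,0,0,0,0]
    - [14,0,13,0,0,0,0]
    - [19,0,17,0,0,0,0]
    - [24,0,22,0,0,0,0]
    - [29,0,26,0,0,0,0]
    - [33,0,30,0,0,0,0]
    - [37,0,33,0,0,0,0]
    - [40,0,36,0,0,0,0]
    - [42,0,38,0,0,0,0]
    - [44,0,39,0,0,0,0]
    - [45,0,40,0,0,0,0]

```text
t: 16.4
tool_pos: [0.6236, 0.141, 0.095]
tool_rot: [[0.016, 1.0, -0.002], [0.744, -0.01, 0.669], [0.669, -0.012, -0.744]]
wrist_force: [-0.6, -1.7, -0.2]
finger_gap: 0.498
grip_force: 0.4
```

Now creeping on until the stop shows in the force.

Call:
drive_tool:
  rows:
    - [1.5,0,1.3,0,0,0,0]
    - [3,0,2.7,0,0,0,0]
    - [4.5,0,4,0,0,0,0]
    - [4.5,0,4,0,0,0,0]

```text
t: 16.8
tool_pos: [0.6238, 0.1472, 0.0953]
tool_rot: [[0.015, 1.0, -0.002], [0.743, -0.01, 0.669], [0.669, -0.012, -0.743]]
wrist_force: [1.3, 0.4, 1.4]
finger_gap: 0.496
grip_force: 0.0
```

```bash
python3 - <<'E'
from h import *
for n in("scene",):
    f=viewer.grab_frame(n)
    cv2.imwrite("pics/p5.png",cv2.resize(f[90:270,300:500],None,fx=3.2,fy=3.2,interpolation=cv2.INTER_CUBIC)[:,:,::-1])
E
```

View pics/p5.png

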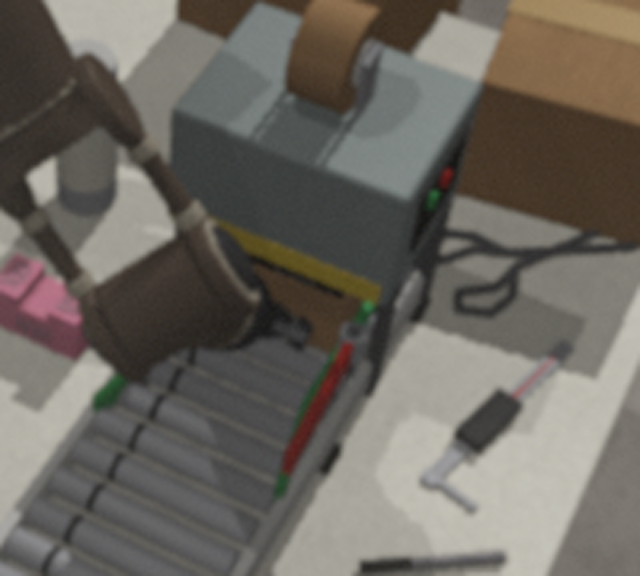

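The carton's rear wall (crop (300,300)) is under the head edge; the gate is open at (320,410). There is no stop force yet, so I keep creeping.

Call:
drive_tool:
  rows:
    - [1.5,0,1.3,0,0,0,0]
    - [3,0,2.7,0,0,0,0]
    - [4.5,0,4,0,0,0,0]
    - [4.5,0,4,0,0,0,0]

```text
t: 17.25
tool_pos: [0.6241, 0.1508, 0.0952]
tool_rot: [[0.014, 1.0, -0.001], [0.746, -0.01, 0.666], [0.666, -0.01, -0.746]]
wrist_force: [-2.3, -8.8, 3.1]
finger_gap: 0.504
grip_force: 4.3
```

Call:
drive_tool:
  rows:
    - [0.8,0,0.7,0,0,0,0]
    - [1.5,0,1.3,0,0,0,0]
    - [1.5,0,1.3,0,0,0,0]
    - [1.5,0,1.3,0,0,0,0]

```text
t: 17.65
tool_pos: [0.6242, 0.151, 0.0952]
tool_rot: [[0.014, 1.0, -0.001], [0.747, -0.01, 0.664], [0.664, -0.01, -0.747]]
wrist_force: [-4.9, -14.4, 6.2]
finger_gap: 0.502
grip_force: 7.4
```

The force rises to 14 N with no motion, so the carton is home. Back off, lift, and go round to the far side of the gate.

```bash
for p in "624 90 95" "640 0 220" "755 0 220"; do python3 go.py $p 89.5 42; done
```

```text
shift [-45.7   0.4 -40.4] turn [-0.37  0.37 -0.44] t 17.65 q [ -8.  34. 100.  47.  63. -37.] gap 0.5018879281377078 F [ -4.9 -14.4   6.2]
shift [ -29.7   16.1 -193.6] turn [-0.37  0.37 -0.44] t 17.65 q [ -8.  34. 100.  47.  63. -37.] gap 0.5018879281377078 F [ -4.9 -14.4   6.2]
shift [ -28.1  131.1 -193.7] turn [-0.37  0.37 -0.44] t 17.65 q [ -8.  34. 100.  47.  63. -37.] gap 0.5018879281377078 F [ -4.9 -14.4   6.2]
```

Call:
drive_tool:
  rows:
    - [-8,0,-7,0,0,0,0]
    - [-23,0,-20,0,0,0,0]
    - [-46,0,-40,0,0,0,0.5]
    - [-60,0,-70,0,0,0,1]
    - [-60,5,-115,0,0,0,1]
    - [-45,10,-160,0,0,0,1]
    - [-30,20,-194,0,0,0,1]
    - [-30,65,-194,0,0,0,1]
    - [-30,105,-194,0,0,0,1]
    - [-28,131,-194,0,0,0,1]
    - [-28,131,-194,0,0,0,1]

```text
t: 18.75
tool_pos: [0.7574, 0.0035, 0.2191]
tool_rot: [[0.013, 1.0, 0.0], [0.743, -0.01, 0.669], [0.669, -0.009, -0.743]]
wrist_force: [0.3, -0.6, -0.3]
finger_gap: -0.0
grip_force: 0.0
```

```bash
python3 go.py 755 26 101 89.5 42; python3 - <<'E'
from h import *
f=viewer.grab_frame("scene"); hsv=cv2.cvtColor(f,cv2.COLOR_RGB2HSV);H,S,V=[hsv[:,:,i].astype(int) for i in range(3)]
m=(((H<6)|(H>174))&(S>120)&(V>60)).astype(np.uint8);m[:150]=0;m[290:]=0
c=max(cv2.findContours(m,0,2)[0],key=cv2.contourArea);b=cv2.boxPoints(cv2.minAreaRect(c));print(b.round(1).tolist(),plane("scene",b,.09).round(3).tolist())
f=viewer.grab_frame("top")
cv2.imwrite("pics/p6.png",cv2.resize(f[100:220,200:400],None,fx=3.2,fy=3.2,interpolation=cv2.INTER_CUBIC)[:,:,::-1])
E
```

```text
shift [-62.4  -1.6 102.8] turn [-0.32  0.01 -0.4 ] t 18.75 q [-18.  40.  73.  40.  84. -28.] gap -0.0001077182277682781 F [ 0.3 -0.6 -0.3]
[[389.0, 236.0], [390.5, 234.5], [391.0, 235.0], [389.5, 236.5]] [[0.716, 0.002, 0.09], [0.718, 0.008, 0.09], [0.72, 0.007, 0.09], [0.718, 0.001, 0.09]]
```

View pics/p6.png

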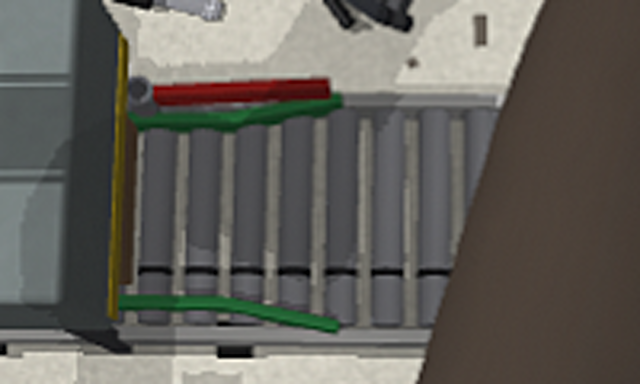

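The gate is still open along the far side (crop (240,92)), and only the carton's rear wall shows at (130,200), under the head edge. I lower the closed fingers beyond the bar.

Call:
drive_tool:
  rows:
    - [-16,-2,26,0,0,0,1]
    - [-32,-2,52,0,0,0,1]
    - [-48,-2,78,0,0,0,1]
    - [-62,-2,103,0,0,0,1]
    - [-62,-2,103,0,0,0,1]

```text
t: 19.35
tool_pos: [0.7464, 0.0273, 0.0956]
tool_rot: [[0.022, 1.0, -0.011], [0.742, -0.009, 0.67], [0.67, -0.023, -0.742]]
wrist_force: [-0.6, 0.4, -1.1]
finger_gap: 0.001
grip_force: 0.0
```

```bash
for p in "755 26 100" "725 27 100" "700 26 100" "666 35 100" "636 53 100" "613 79 100" "602 100 100" "597 122 100"; do python3 go.py $p 89.5 42|cut -c1-75; done; python3 - <<'E'
from h import *
print((proj("top",[[.6262,.165,.06],[.6262,.165,.13]])-[200,100])*3.2)
E
```

```text
shift [ 2.2  8.5 -4.3] turn [-0.98 -0.08 -0.89] t 19.35 q [-16.  47.  77.  
shift [  2.3 -21.5  -3.2] turn [-0.98 -0.08 -0.89] t 19.35 q [-16.  47.  77
shift [  1.  -46.5  -3.6] turn [-0.98 -0.08 -0.89] t 19.35 q [-16.  47.  77
shift [  6.9 -80.6   2.8] turn [-0.98 -0.08 -0.89] t 19.35 q [-16.  47.  77
shift [  19.6 -110.7   15.2] turn [-0.98 -0.08 -0.89] t 19.35 q [-16.  47. 
shift [  38.4 -134.    32.9] turn [-0.98 -0.08 -0.89] t 19.35 q [-16.  47. 
shift [  53.7 -145.1   47.1] turn [-0.98 -0.08 -0.89] t 19.35 q [-16.  47. 
shift [  70.  -150.3   61.9] turn [-0.98 -0.08 -0.89] t 19.35 q [-16.  47. 
[[137.30432769 209.2922956 ]
 [117.12959793 188.30529118]]
```

Call:
drive_tool:
  rows:
    - [2,0,-4,0,0,0,1]
    - [2,-11,-4,0,0,0,1]
    - [2,-22,-4,0,0,0,1]
    - [1,-34,-4,0,0,0,1]
    - [1,-46,-4,0,0,0,1]
    - [3,-58,-2,0,0,0,1]
    - [5,-70,0,0,0,0,1]
    - [7,-81,3,0,0,0,1]
    - [11,-92,7,0,0,0,1]
    - [15,-102,11,0,0,0,1]
    - [20,-111,15,0,0,0,1]

```text
t: 20.45
tool_pos: [0.642, 0.0513, 0.1073]
tool_rot: [[0.013, 1.0, 0.002], [0.744, -0.012, 0.668], [0.668, -0.007, -0.744]]
wrist_force: [1.6, -0.3, 0.6]
finger_gap: 0.001
grip_force: 0.3
```

```bash
for p in "636 53 100" "613 79 100" "602 100 100" "597 122 100" "597 130 100"; do python3 go.py $p 89.5 42|cut -c1-75; done; python3 - <<'E'
from h import *
f=viewer.grab_frame("top")
a=f[100:220,200:400]; b=viewer.grab_frame("scene")[130:250,320:470]
cv2.imwrite("pics/p7.png",cv2.resize(np.hstack([a,b]),None,fx=2.2,fy=2.2,interpolation=cv2.INTER_CUBIC)[:,:,::-1])
E
```

```text
shift [-3.7 -6.   6.5] turn [-0.2   0.08 -0.4 ] t 20.45 q [-17.  36.  95.  
shift [ 15.4 -29.3  23.9] turn [-0.2   0.08 -0.4 ] t 20.45 q [-17.  36.  95
shift [ 30.8 -40.5  37.9] turn [-0.2   0.08 -0.4 ] t 20.45 q [-17.  36.  95
shift [ 47.1 -45.8  52.5] turn [-0.2   0.08 -0.4 ] t 20.45 q [-17.  36.  95
shift [ 53.1 -45.8  57.9] turn [-0.2   0.08 -0.4 ] t 20.45 q [-17.  36.  95
```

View pics/p7.png

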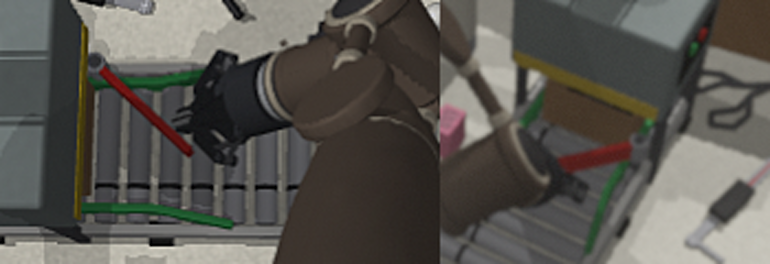

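The gate (left pane (145,110)) follows the fingers and is about 45 degrees from shut. I swing it on to shut. That was my tenth picture; from here I check by numbers only.

Call:
drive_tool:
  rows:
    - [-2,-8,8,0,0,0,1]
    - [4,-16,14,0,0,0,1]
    - [9,-23,18,0,0,0,1]
    - [15,-29,24,0,0,0,1]
    - [20,-34,28,0,0,0,1]
    - [25,-38,33,0,0,0,1]
    - [31,-41,38,0,0,0,1]
    - [36,-43,43,0,0,0,1]
    - [41,-45,48,0,0,0,1]
    - [47,-46,53,0,0,0,1]
    - [47,-46,53,0,0,0,1]

```text
t: 21.65
tool_pos: [0.5951, 0.1239, 0.0973]
tool_rot: [[0.015, 1.0, -0.003], [0.743, -0.009, 0.669], [0.669, -0.012, -0.743]]
wrist_force: [-0.1, 0.1, -0.5]
finger_gap: 0.0
grip_force: 0.0
```

```bash
cat > gate.py <<'E'
from h import *
for n in("scene","top"):
    f=viewer.grab_frame(n); hsv=cv2.cvtColor(f,cv2.COLOR_RGB2HSV);H,S,V=[hsv[:,:,i].astype(int) for i in range(3)]
    m=(((H<6)|(H>174))&(S>110)&(V>40)).astype(np.uint8)
    L=lambda x,y:np.array([.6232,.057])+[x+.0166*y,y-.0166*x]
    box=cv2.boundingRect(proj(n,[[*L(x,y),z] for x in(-.09,.1) for y in(-.06,.11) for z in(.07,.11)]).astype(np.float32))
    k=np.zeros_like(m);x,y,w,h=box;k[y:y+h,x:x+w]=m[y:y+h,x:x+w]
    ys,xs=np.nonzero(k); print(n,len(xs),xs.min() if len(xs) else 0,xs.max() if len(xs) else 0)
    if len(xs)<8: continue
    vx,vy,x0,y0=cv2.fitLine(np.c_[xs,ys].astype(np.float32),2,0,.01,.01).ravel(); print("slope",np.degrees(np.arctan2(vy,vx)),"centroid",x0,y0)
    for th in(0,.03,.06,.1,.2):
        e=np.array([-np.cos(th),-np.sin(th)]);P=[[*L(*(np.array([.086,.098])+r*e)),.09] for r in(.02,.145)]
        p=proj(n,P);d=p[1]-p[0];print(th,"pred slope",np.degrees(np.arctan(d[1]/d[0])).round(2),p.round(1).tolist())
E
python3 gate.py; python3 go.py 597 130 100 89.5 42
```

```text
scene 274 370 405
slope 21.204874 centroid 388.67517 189.30292
0 pred slope 23.0 [[403.1, 194.9], [365.2, 178.8]]
0.03 pred slope 21.65 [[403.0, 195.0], [364.6, 179.7]]
0.06 pred slope 20.31 [[403.0, 195.1], [364.0, 180.7]]
0.1 pred slope 18.53 [[402.9, 195.3], [363.2, 182.0]]
0.2 pred slope 14.14 [[402.7, 195.8], [361.6, 185.5]]
top 310 242 249
slope 86.99266 centroid 245.25484 160.26775
0 pred slope -87.71 [[245.3, 137.7], [243.4, 186.5]]
0.03 pred slope -89.48 [[245.6, 137.7], [245.1, 186.5]]
0.06 pred slope 88.75 [[245.8, 137.7], [246.8, 186.4]]
0.1 pred slope 86.38 [[246.1, 137.7], [249.2, 186.2]]
0.2 pred slope 80.44 [[246.9, 137.6], [254.9, 185.4]]
shift [7.1 1.3 2.7] turn [-0.44  0.04 -0.49] t 21.75 q [-11.  32. 103.  47.  64. -39.] gap 0.005586954377766677 F [-0.3 -0.2 -0.7]
```

Call:
drive_tool:
  rows:
    - [2,0,0,0,0,0,1]
    - [4,0,1,0,0,0,1]
    - [6,0,2,0,0,0,1]
    - [8,0,3,0,0,0,1]
    - [8,0,4,0,0,0,1]
    - [8,0,4,0,0,0,1]

```text
t: 22.35
tool_pos: [0.5958, 0.1315, 0.0997]
tool_rot: [[0.015, 1.0, -0.002], [0.743, -0.01, 0.669], [0.669, -0.011, -0.743]]
wrist_force: [-0.2, -0.1, 0.2]
finger_gap: 0.001
grip_force: 0.0
```

```bash
python3 gate.py|grep -v pred; python3 go.py 597 132 100 89.5 42
```

```text
scene 255 372 405
slope 24.873074 centroid 390.2157 188.7804
top 319 241 246
slope -89.8129 centroid 243.42006 159.97806
shift [0.7 1.2 0.2] turn [-0.43  0.03 -0.51] t 22.45 q [-11.  32. 103.  47.  64. -39.] gap 0.0017652637991222469 F [-0.5  0.1  1. ]
```

Call:
drive_tool:
  rows:
    - [1,0,1,0,0,0,1]
    - [2,0,1.8,0,0,0,1]
    - [3,0,2.7,0,0,0,1]
    - [3,0,2.7,0,0,0,1]
    - [3,0,2.7,0,0,0,1]

```text
t: 22.95
tool_pos: [0.5957, 0.1352, 0.0996]
tool_rot: [[0.015, 1.0, -0.002], [0.744, -0.01, 0.668], [0.668, -0.012, -0.744]]
wrist_force: [0.2, -1.1, -0.2]
finger_gap: -0.002
grip_force: 0.7
```

```bash
python3 gate.py|grep -v pred; python3 go.py 597 132 100 89.5 42
```

```text
scene 249 372 405
slope 26.688936 centroid 390.64658 188.46587
top 334 239 246
slope -87.50834 centroid 242.43712 160.20659
shift [-2.2  1.3 -2.4] turn [-0.43  0.05 -0.51] t 23.05 q [-10.  32. 104.  47.  64. -39.] gap -0.0007593569738066887 F [-1.2 -0.4  0.9]
```

Call:
drive_tool:
  rows:
    - [0.7,0,0.7,0,0,0,1]
    - [1.5,0,1.3,0,0,0,1]
    - [1.5,0,1.3,0,0,0,1]

```text
t: 23.35
tool_pos: [0.5958, 0.1355, 0.0996]
tool_rot: [[0.014, 1.0, -0.002], [0.746, -0.01, 0.666], [0.666, -0.011, -0.746]]
wrist_force: [-2.3, -7.9, 2.5]
finger_gap: 0.0
grip_force: 4.3
```

```bash
python3 gate.py|grep -v pred; for p in "597 60 100" "610 0 230"; do python3 go.py $p 89.5 42; done
```

```text
scene 253 372 405
slope 26.657602 centroid 390.6838 188.45454
top 335 239 246
slope -87.4835 centroid 242.41194 160.1403
shift [-56.    1.9 -50.6] turn [-0.41  0.21 -0.47] t 23.45 q [-10.  32. 104.  47.  63. -39.] gap -0.0013482948889420587 F [-2.8 -8.8  2.5]
shift [ -13.9   14.1 -187.5] turn [-0.41  0.21 -0.47] t 23.45 q [-10.  32. 104.  47.  63. -39.] gap -0.0013482948889420587 F [-2.8 -8.8  2.5]
```

The gate is against its stop (8 N, no motion). Now I back off and clear away.

Call:
drive_tool:
  rows:
    - [-6,0,-5,0,0,0,1]
    - [-18,0,-16,0,0,0,1]
    - [-36,0,-32,0,0,0,1]
    - [-56,0,-51,0,0,0,1]
    - [-50,5,-95,0,0,0,1]
    - [-32,10,-140,0,0,0,1]
    - [-14,14,-187,0,0,0,1]
    - [-50,14,-220,0,0,0,1]
    - [-85,14,-250,0,0,0,1]
    - [-85,14,-250,0,0,0,1]
    - [-85,14,-250,0,0,0,1]

```text
t: 24.55
tool_pos: [0.6088, -0.0949, 0.2285]
tool_rot: [[0.018, 1.0, 0.0], [0.743, -0.013, 0.669], [0.669, -0.012, -0.743]]
wrist_force: [0.8, 1.0, 0.3]
finger_gap: 0.001
grip_force: 0.0
```

```bash
python3 gate.py|grep -v pred; python3 - <<'E'
from h import *
from plant import get_state
f=viewer.grab_frame("top"); hsv=cv2.cvtColor(f,cv2.COLOR_RGB2HSV);H,S,V=[hsv[:,:,i].astype(int) for i in range(3)]
m=((H>5)&(H<22)&(S>60)&(V>25)); print([ (r,np.nonzero(m[r,236:250])[0]+236) for r in(142,150,160,170,178)])
print(hsv[160,234:252].tolist())
tp=((H>10)&(H<30)&(S>80)).astype(np.uint8); k=np.zeros_like(tp);k[240:292,395:450]=tp[240:292,395:450]
print(cv2.boundingRect(max(cv2.findContours(k,0,2)[0],key=cv2.contourArea)))
s=get_state();print(s["t"],s["wrist_force"],s["tool_pos"])
E
```

```text
scene 348 365 405
slope 23.141874 centroid 385.046 186.63219
top 344 239 246
slope -87.622505 centroid 242.45058 160.30814
[(142, array([239])), (150, array([239])), (160, array([239])), (170, array([238])), (178, array([238]))]
[[109, 58, 48], [25, 186, 93], [25, 213, 67], [25, 209, 66], [24, 156, 54], [16, 96, 45], [179, 216, 92], [1, 199, 87], [0, 196, 87], [0, 199, 82], [1, 212, 54], [0, 157, 57], [174, 19, 68], [100, 20, 77], [110, 10, 74], [130, 10, 73], [100, 11, 72], [120, 7, 69]]
(400, 254, 7, 19)
24.7 [-0.2392562  -0.49684224  0.96111799] [ 0.60843846 -0.09210249  0.22822609]
```

The gate reads shut in both views (23.1 against 23.0 degrees predicted in the scene view, -87.6 against -87.7 in the top). The shut gate keeps the carton within about 5 mm of home. The arm is clear, so I hand in.

```bash
python3 -c "
from plant import workorder
print(workorder.hand_in())"
```

```text
the job is handed in; nothing more can be done
None
```

I handed the job in at about 25 s with the housing flat in the carton, the carton pushed home against the end stop and the red gate shut behind it; the hand-in returned no verdict, and I did not re-measure the tape roll or the spray can at the end.

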